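# Scan the fittings carton, then the drawer front

## Robot

A 7-joint arm with a two-finger parallel gripper is mounted at the origin on the work surface. World frame = base frame: x ahead of the robot, y to its left, z up, the work surface at z = 0. Lengths are in m, angles in rad, forces in N, time in s.
With the tool pointing down it reaches from about 0.35 to 0.9 m from the base axis. Payload 8.1 kg.
Tool frame: the origin (TCP) lies midway between the tips of the shut fingers; the grasp point (between the pads) lies 19 mm behind it; z points along the fingers, y is the line along which they close (so a half turn about z gives the same grasp; the last joint's range is limited). The gripper opens to 92 mm and grips with 3 to 60 N. Pads are 19 mm wide; open, the fingers measure 130 mm over their backs; the gripper's body (75 mm by 190 mm) begins 47 mm behind the grasp point.
Start: joints at [1.203, 0.434, 0.025, 1.573, -0.012, 1.134, -0.075], TCP at [0.164, -0.603, 0.227] pointing down, gripper open.
Joint ranges: [-2.62, 2.62], [-0.44, 2.09], [-1.27, 1.32], [0.08, 2.57], [-1.32, 4.46], [0.12, 2], [-2.74, 2.74]. Speed limits (rad/s): [2.22, 2.22, 3.01, 3.01, 3.14, 3.14, 3.14].

## Interface

Orientations are given as a rotation vector (axis times angle).
In Python, from cell import arm gives the robot as it stands.
- The arm moves only by the tool move_arm, never from a script. Its argument "motion" is a list of rows, each an object of numbers: "tx", "ty", "tz": the shift along the tool's x, y, z normalised to -1 to 1, where 1 is 1000 mm; "twist": the turn about the tool's z normalised to -1 to 1, where 1 is pi/2 rad. In form: [{"tx": .., "ty": .., "tz": .., "twist": ..}, ...]. A call has 1 to 12 rows; each row shifts and turns the commanded pose from where the row before left it, along the tool's axes as they then stand; what a row does not reach is not made up. A row lasts 1/10 s, in which the tool goes at most 50 mm and 8.59 degrees, less where a joint would pass 70% of its speed; a pose out of reach is approached as far as the arm can. A call with a number of a shift or a turn outside -1 to 1 is refused whole. A call with a gripper value outside its range is refused whole. "gripper" is the gripper's target within -1 to 1 (shut at 1, half-way at 0, fully open at -1), set as the call begins (left out, the last holds). The fingers move at their own pace and stop on an object; "squeeze" is the grip in N (left out, the last holds). Time passes only in rows, so rows that do not move let the fingers close. It gives the time, the measured TCP pose, the force, the opening and the grip force at its end, in the units of the state.
- arm.observe(): the state, without advancing time (a new reading comes with each control period).
- arm.get_image(name): name is "scene" or "top" or "wrist"; returns the picture (420x560x3 uint8, red, green, blue); there is no depth.
- arm.calibration(name): a dict with "K" (3x3 intrinsics, pixels), "T" (4x4, takes a point from camera to world coordinates). Camera axes: x right, y down, z forward; pixel columns grow to the right and rows downward; lengths in m; the calibration is good to about 2 mm. A picture is of the moment at which its call begins: read the wrist's pose just before it. calibration takes no time and is no camera call; for the wrist camera it gives the pose at the moment of the call.
- arm.sign_off(): hands the job in; it is judged then, once.
Trained networks look in the newest picture that a camera, given by its name, has taken for a name from the list of things; names that differ only in an ending like _2 or _b are one class to them, and where a whole thing is asked for, a point or a joint stands for the part that bears it (a point fixed in the world has none). Each returns a list of dicts, best first, with "conf" (0 to 1); they miss things now and then, are a little off and sometimes report something else, mostly with a low value. They report only what shows in the picture. A call takes as long as a camera call. They do not tell look-alikes from the thing itself.
- arm.look_for(camera, query): "point" ([column, row] as shares, 0 to 1, of the picture: columns of its width, rows of its height, amid what is visible of it).
- arm.regions_of(camera, query): "region" (420x560 bool, what is visible of it) and "point" ([column, row] as shares, 0 to 1, of the picture: columns of its width, rows of its height, amid what is visible of it).
- arm.place_of(camera, query): "point" ([column, row] as shares, 0 to 1, of the picture: columns of its width, rows of its height: a listed point, or the origin of a listed thing).
The state is a dict: "clock": time; "joints": joint angles; "dq": joint speeds; "joint_efforts": joint torques, N m; "position": TCP position; "ee_rot": TCP orientation; "force": force on the tool from outside, world axes, zero at the start; "ft_torque": the same for the moment, N m; "width": opening from 0.0 (shut) to 1.0 (fully open); "gripper_force": force on a finger pad.
Only numpy, scipy, OpenCV 4.12 (cv2) and the standard library are available. Lean on these libraries where they do the work, as an engineer would, in place of code of your own. Each camera call takes 0.05 s, during which the arm holds its last target. There are 200 camera calls.

## Task

Book the drawer front out with the hand scanner: draw the scanner out of its holster, point it squarely at the barcode label on top of the carton from about 8 cm (5 to 12 cm) and hold it steady there for a good second and a half. Then turn it to face the barcode label on the tilted drawer front just as squarely from the same distance, its wide head along the label's long side both times, and finish while still holding it there, raised and still: do not put it down or let go. Do not touch the carton, the drawer front or its stand, and leave everything else on the bench where it is.

Things in the scene. Friction and masses are not known exactly. Their poses are not given: they have to be found in the camera images.
- scanner: Stick-shaped barcode scanner, 0.12 to 0.22 kg, standing nose down in the holster. Origin: centre of the flat window at its nose (lower end); z runs from there up the handle, so it looks along -z. Wide head (first 42 mm): 34 along x, 64 along y; neck 29 x 48 up to 62 mm; then a straight black handle 28 along x, 36 along y, to 165 mm from the window. Grip either way, best 140 mm from the window.
- holster: Grey open pocket fixed on a dark 100 x 120 x 5 plate, left or right on the bench. Origin: centre of its underside, z up. Pocket: outer 52 (x) by 82 (y) by 65 high, walls and floor 5, inside 42 x 72. The standing scanner has the holster's axes to a few degrees, window 5 mm above the bench; it is clear of the pocket when the window is over 65 mm up.
- carton: Closed cardboard fittings carton, fixed, 120 along x, 170 along y, 70 high, with a barcode label on top. Origin: centre of its underside, z up. It stands left or right on the bench, on the side where the holster is not.
- carton_label (a point): Centre of the barcode label on the carton's top, 71 mm above the bench. The label is 50 along x by 80 along y (y = its long side, across which the bars follow one another), z = straight out of the label (up).
- easel: Fixed dark steel stand, middle of the bench, back. Origin: its middle on the bench, z up; cheeks at y +-152, 14 thick, 160 tall. Between them, pivoted along y at height 140, the white framed drawer front: 280 along y by 190, 19 thick, frame 7 proud of the label. It is tilted 0.4 to 0.72 rad from level, facing up and to the stand's -x (the robot); the pivot is stiff and stays put unless pushed.
- drawer_label (a point): Centre of the barcode label on the face of the drawer front, 35 mm off the drawer front's middle towards +y. The label is 50 along x (up the slope) by 80 along y (y = its long side, level), z = straight out of the label's face.
- hammer: Bystander: claw hammer, about 290 long, lying in front of the robot (mm). Origin in its underside's middle.
- tape_measure: Bystander: tape measure, 65 x 65 x 34 block (mm). Origin in its underside's middle.
- offcut: Bystander: wood offcut, 70 x 110 x 22 (mm). Origin in its underside's middle.
- glue_bottle: Bystander: white glue bottle, 60 across, 170 tall, standing (mm). Origin in its underside's middle.
- dowel_jar: Bystander: jar with a metal lid, 72 across, 90 tall, standing (mm). Origin in its underside's middle.
- sanding_block: Bystander: cork sanding block, 110 x 65 x 36 (mm). Origin in its underside's middle.
Not all that is in view belongs to the job. What is shaped like the scanner but green or pink is not meant.

How it is judged:
On the way, in this order (a step that is already met when the one before it is completed fails the run):
1. the scanner is drawn clear out of its holster, held in the fingers (z of scanner in the frame of holster above 0.07 m and contact force between scanner and the fingers above 1 N and contact force between scanner and holster below 0.2 N), for 0.1 s.
2. the held scanner points squarely at the carton's label and stays steady for a second (x of carton_label in the frame of scanner between -0.02 and 0.02 m and y of carton_label in the frame of scanner between -0.02 and 0.02 m and z of carton_label in the frame of scanner between -0.14 and -0.04 m and angle between the z axis of scanner and the z axis of carton_label, either way round below 0.3 rad and angle between the y axis of scanner and the y axis of carton_label, either way round below 0.35 rad and linear speed of scanner below 0.03 m/s and angular speed of scanner below 0.2 rad/s and contact force between scanner and the fingers above 1 N and contact force between scanner and holster below 0.2 N and contact force between scanner and carton below 0.2 N and contact force between scanner and easel below 0.2 N), for 1 s.
At the end, for the whole second after the job is handed in: Scanner held still in the fingers, window over 100 mm up, touching nothing else; the drawer label's centre within 20 mm of its line of sight (x and y), 40 to 140 mm ahead; within 0.3 rad of square, wide head within 0.35 rad of the label's long side; under 0.03 m/s and 0.2 rad/s (x of drawer_label in the frame of scanner between -0.02 and 0.02 m and y of drawer_label in the frame of scanner between -0.02 and 0.02 m and z of drawer_label in the frame of scanner between -0.14 and -0.04 m and angle between the z axis of scanner and the z axis of drawer_label, either way round below 0.3 rad and angle between the y axis of scanner and the y axis of drawer_label, either way round below 0.35 rad and linear speed of scanner below 0.03 m/s and angular speed of scanner below 0.2 rad/s and contact force between scanner and the fingers above 1 N and contact force between scanner and holster below 0.2 N and contact force between scanner and carton below 0.2 N and contact force between scanner and easel below 0.2 N and height (world z) of scanner above 0.1 m); the arm keeps its last pose, push and grip.
It fails at once if the carton or the stand with the drawer front is touched by scanner or robot (contact force between any of scanner, the arm, the fingers and carton above 1 N or contact force between any of scanner, the arm, the fingers and easel above 1 N).
It fails at once if the drawer front is pushed out of its tilt (distance of drawer_label from where it was at the start of the episode above 0.01 m).
It fails at once if a bystander is moved by more than 30 mm (distance of any of hammer, tape_measure, offcut, glue_bottle, dowel_jar, sanding_block from where it was at the start of the episode above 0.03 m).
It also fails if it takes over 48 s, if anything falls off the work surface, if the arm or the gripper's body presses on something with over 40 N, if the wrist force passes 120 N, or if a joint passes its speed limit or range.

## Working session

There is one attempt and no reset: what is moved stays moved. The work goes in short steps, Python scripts to look and compute and a tool call to move; the robot and the scene stay as the last step left them, time stands still between calls to the robot, and variables do not carry over. Pictures are saved under pics/ and viewed, at most 13 in all, crops included, and the job is handed in when it is done.

Besides the shell and the picture viewer there is one more tool, called as name(argument=value, ...) on one line, values as JSON. move_arm: Moves the arm, as the interface text tells. Scaled input: -1 to 1 covers 1000 mm each way for a shift and pi/2 rad each way for a turn. Its arguments: {"type":"object","properties":{"motion":{"type":"array","items":{"type":"object","properties":{"tx":{"type":"number"},"ty":{"type":"number"},"tz":{"type":"number"},"twist":{"type":"number"}}}},"gripper":{"type":"number"},"squeeze":{"type":"number"}},"required":["motion"]}

```bash
mkdir -p pics; cat > h.py <<'E'
import numpy as np, cv2, sys
from cell import arm
from scipy.spatial.transform import Rotation as R
def ray(cam,pt,px=False):
    c=arm.calibration(cam);K=np.array(c["K"]);T=np.array(c["T"])
    u,v=(pt if px else (pt[0]*560,pt[1]*420))
    d=T[:3,:3]@np.linalg.inv(K)@[u,v,1]; return T[:3,3],d
def atz(cam,pt,z,px=False):
    o,d=ray(cam,pt,px); return o+d*(z-o[2])/d[2]
def proj(cam,P):
    c=arm.calibration(cam);K=np.array(c["K"]);T=np.array(c["T"])
    p=np.linalg.inv(T)@np.append(P,1); q=K@p[:3]; return q[:2]/q[2]
def tri(a,b):
    (o1,d1),(o2,d2)=a,b
    A=np.stack([d1,-d2],1); s=np.linalg.lstsq(A,o2-o1,rcond=None)[0]
    p,q=o1+s[0]*d1,o2+s[1]*d2; return (p+q)/2,np.linalg.norm(p-q)
E
python3 - <<'E'
from h import *
np.set_printoptions(precision=3,suppress=True)
s=arm.observe();print(s["clock"],s["position"],R.from_rotvec(s["ee_rot"]).as_matrix(),s["width"])
a=arm.get_image("scene");b=arm.get_image("top")
cv2.imwrite("pics/scene.png",a[:,:,::-1]);cv2.imwrite("pics/top.png",b[:,:,::-1])
for n,z in [("scanner",.165),("holster",0),("carton",0),("carton_label",.071),("easel",0),("drawer_label",.15),("hammer",0),("tape_measure",0),("offcut",0),("glue_bottle",0),("dowel_jar",0),("sanding_block",0)]:
    r={c:arm.place_of(c,n) for c in("scene","top")}
    for c in r:
        for d in r[c][:3]:
            if d["conf"]>.3: print(n,c,round(d["conf"],2),np.round(np.array(d["point"])*[560,420],0),atz(c,d["point"],z))
    if r["scene"] and r["top"]: print("   tri",*tri(ray("scene",r["scene"][0]["point"]),ray("top",r["top"][0]["point"])))
E
```

```text
0.0 [ 0.163 -0.603  0.226] [[ 0.965  0.262 -0.001]
 [ 0.262 -0.965  0.001]
 [-0.    -0.002 -1.   ]] 1.0005252795816648
scanner scene 0.89 [400. 225.] [0.478 0.423 0.165]
scanner scene 0.84 [371. 210.] [0.464 0.325 0.165]
scanner scene 0.81 [351. 244.] [0.608 0.317 0.165]
scanner top 0.79 [179. 264.] [0.333 0.381 0.165]
scanner top 0.76 [213. 229.] [0.45  0.276 0.165]
scanner top 0.54 [210. 265.] [0.332 0.28  0.165]
   tri [0.352 0.411 0.003] 0.0011877975314773682
holster scene 0.92 [351. 244.] [0.496 0.292 0.   ]
holster top 0.79 [216. 221.] [0.507 0.286 0.   ]
   tri [0.504 0.289 0.01 ] 0.008874553082004206
carton top 0.9 [405. 229.] [ 0.48  -0.393  0.   ]
carton_label scene 0.87 [177. 155.] [ 0.47  -0.389  0.071]
carton_label scene 0.66 [252. 205.] [ 0.548 -0.046  0.071]
carton_label top 0.94 [403. 223.] [ 0.489 -0.373  0.071]
   tri [ 0.486 -0.37   0.094] 0.0066749235454726386
easel top 0.75 [299. 181.] [ 0.657 -0.013  0.   ]
drawer_label scene 0.79 [252. 217.] [0.64  0.008 0.15 ]
drawer_label scene 0.4 [142. 214.] [ 0.784 -0.295  0.15 ]
drawer_label top 0.84 [293. 172.] [0.65  0.
[... 248 characters left out ...]
] 0.0157215590971239
offcut scene 0.8 [252. 204.] [ 0.497 -0.075  0.   ]
offcut top 0.6 [314. 228.] [ 0.483 -0.066  0.   ]
   tri [ 0.488 -0.073 -0.011] 0.012922186728074577
glue_bottle scene 0.67 [356. 297.] [0.67  0.378 0.   ]
glue_bottle top 0.61 [194. 175.] [0.682 0.372 0.   ]
   tri [0.678 0.375 0.011] 0.009512407336950489
dowel_jar scene 0.65 [140. 216.] [ 0.712 -0.393  0.   ]
dowel_jar top 0.96 [400. 173.] [ 0.692 -0.386  0.   ]
dowel_jar top 0.75 [190. 171.] [0.693 0.387 0.   ]
   tri [ 0.701 -0.397 -0.018] 0.014664202153439854
sanding_block scene 0.91 [418. 298.] [0.589 0.546 0.   ]
sanding_block top 0.82 [147. 197.] [0.598 0.538 0.   ]
   tri [0.595 0.541 0.007] 0.01037079435864826
```

View pics/scene.png

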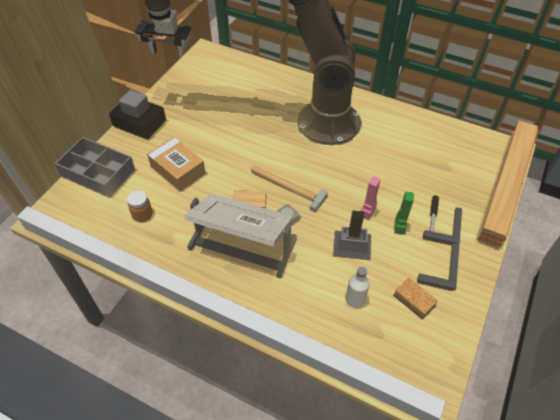

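View pics/top.png

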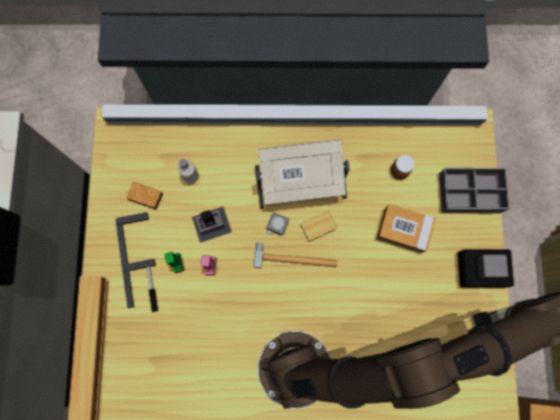

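```bash
python3 - <<'E'
import cv2,numpy as np
b=cv2.imread("pics/top.png");s=cv2.imread("pics/scene.png")
f=lambda im,x,y,w=66:cv2.resize(im[y-w//2:y+w//2,x-w//2:x+w//2],(396,297*4//3),interpolation=cv2.INTER_CUBIC)[:297+99]
m=np.vstack([np.hstack([f(b,211,222,50),f(b,406,228,66)]),np.hstack([f(b,303,174,100),f(s,355,235,66)])])
cv2.imwrite("pics/m.png",cv2.resize(m,(600,600)))
E
```

```text
(no output)
```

View pics/m.png

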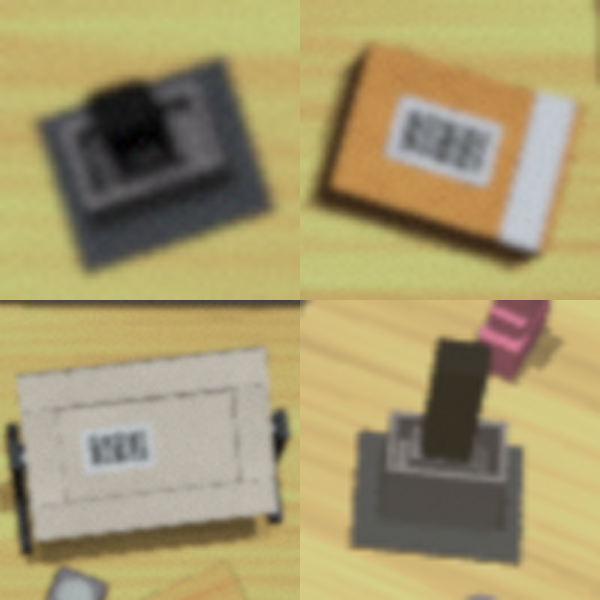

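```bash
python3 - <<'E'
from h import *
from scipy.optimize import least_squares
np.set_printoptions(precision=3,suppress=True)
hol=lambda u,v:atz("top",(186+u/6,197+v/6),.005,True)
P=[hol(*p) for p in [(40,122),(225,58),(272,208),(90,270)]];print("holster plate",P,np.mean(P,0))
d=(P[0]-P[1])+(P[3]-P[2]);print("yaw",np.arctan2(-d[0],d[1]),[np.linalg.norm(P[i]-P[i-1]) for i in range(4)])
car=lambda u,v,z:atz("top",(373+(u-300)*.22,195+v*.22),z,True)
P=[car(*p,.071) for p in [(400,97),(503,123),(490,187),(388,160)]];d=(P[0]-P[1])+(P[3]-P[2])
print("label",np.mean(P,0),np.arctan2(-d[0],d[1]),[np.linalg.norm(P[i]-P[i-1]) for i in range(4)])
P=[car(*p,.07) for p in [(372,45),(580,100),(540,255),(328,190)]];d=(P[0]-P[1])+(P[3]-P[2])
print("carton top",np.mean(P,0),np.arctan2(-d[0],d[1]),[np.linalg.norm(P[i]-P[i-1]) for i in range(4)])
# drawer fit
px=np.array([(253+u/3,124+(v-300)/3) for u,v in [(15,375),(265,347),(280,512),(38,540)]])
lab=arm.place_of("scene","drawer_label")[0]["point"]; labp=np.array(lab)*[560,420]
labt=np.array([293+.0,172.6])
def pts(q):
    x,y,yaw,th=q; Rm=R.from_euler("z",yaw).as_matrix()@R.from_euler("y",-th).as_matrix();c=np.array([x,y,.14])
    return [c+Rm@v for v in [(.095,.14,.0095),(.095,-.14,.0095),(-.095,-.14,.0095),(-.095,.14,.0095),(0,.035,.0025)]],Rm
def f(q):
    p,_=pts(q); return np.concatenate([proj("top",a)-b for a,b in zip(p[:4],px)]+[proj("top",p[4])-labt,proj("scene",p[4])-labp])
for t in(.4,.7):
    r=least_squares(f,[.657,-.02,.1,t]);print(r.x,r.cost,r.fun,pts(r.x)[0][4])
E
```

```text
holster plate [array([0.521, 0.37 , 0.005]), array([0.56 , 0.26 , 0.005]), array([0.469, 0.229, 0.005]), array([0.431, 0.337, 0.005])] [0.495 0.299 0.005]
yaw 0.34237957789458245 [np.float64(0.09544203042946595), np.float64(0.11680616268837604), np.float64(0.0964480665935595), np.float64(0.11358180372293468)]
label [ 0.478 -0.377  0.071] -0.2570001586047162 [np.float64(0.050226588064773876), np.float64(0.08032262980726614), np.float64(0.051046114878782106), np.float64(0.07929054291270837)]
carton top [ 0.474 -0.385  0.07 ] -0.2830075762041031 [np.float64(0.11920642507983063), np.float64(0.1631996782402405), np.float64(0.12518410783426057), np.float64(0.16573593642216572)]
[ 0.651 -0.023  0.128  0.416] 7.262273019634541 [ 0.885  0.531  0.338  0.001  0.354  0.335 -0.018  0.911 -0.051  0.924
  0.169  3.375] [0.646 0.012 0.142]
[ 0.651 -0.023  0.128  0.416] 7.2622730196112295 [ 0.885  0.531  0.338  0.001  0.354  0.335 -0.018  0.911 -0.051  0.924
  0.169  3.375] [0.646 0.012 0.142]
```

move_arm(motion=[{"tx": 0.036, "ty": -0.033, "tz": -0.005}, {"tx": 0.036, "ty": -0.033, "tz": -0.005}, {"tx": 0.036, "ty": -0.033, "tz": -0.005}, {"tx": 0.036, "ty": -0.033, "tz": -0.005}, {"tx": 0.036, "ty": -0.033, "tz": -0.005}, {"tx": 0.036, "ty": -0.033, "tz": -0.005}, {"tx": 0.036, "ty": -0.033, "tz": -0.005}, {"tx": 0.036, "ty": -0.033, "tz": -0.005}, {"tx": 0.036, "ty": -0.033, "tz": -0.005}, {"tx": 0.036, "ty": -0.033, "tz": -0.005}, {"tx": 0.036, "ty": -0.033, "tz": -0.005}, {"tx": 0.036, "ty": -0.033, "tz": -0.005}], gripper=-1)

```text
invalid input
```

move_arm(motion=[{"tx": 0.0132, "ty": -0.042, "tz": -0.003}, {"tx": 0.0132, "ty": -0.042, "tz": -0.003}, {"tx": 0.0132, "ty": -0.042, "tz": -0.003}, {"tx": 0.0132, "ty": -0.042, "tz": -0.003}, {"tx": 0.0132, "ty": -0.042, "tz": -0.003}, {"tx": 0.0132, "ty": -0.042, "tz": -0.003}, {"tx": 0.0132, "ty": -0.042, "tz": -0.003}, {"twist": -0.05}, {}, {}])

```text
invalid input
```

```bash
python3 - <<'E'
from h import *
np.set_printoptions(precision=3,suppress=True)
s=arm.observe();print(s["clock"],s["position"],R.from_rotvec(s["ee_rot"]).as_matrix(),s["joints"])
w=arm.get_image("wrist");cv2.imwrite("pics/w1.png",w[:,:,::-1])
print(arm.calibration("wrist"))
for n,z in [("scanner",.005),("holster",0)]:
    for d in arm.place_of("wrist",n)[:3]: print(n,d["conf"],np.array(d["point"])*[560,420],atz("wrist",d["point"],z))
print(proj("wrist",[.495,.299,.17]))
E
```

```text
1.35 [ 0.164 -0.603  0.227] [[ 0.965  0.262  0.   ]
 [ 0.262 -0.965 -0.   ]
 [ 0.     0.    -1.   ]] [ 1.203  0.434  0.025  1.573 -0.012  1.134 -0.075]
{'K': array([[369.538,   0.   , 286.949],
       [  0.   , 369.538, 209.079],
       [  0.   ,   0.   ,   1.   ]]), 'T': array([[ 0.261, -0.934, -0.243,  0.229],
       [-0.965, -0.253, -0.066, -0.585],
       [-0.   ,  0.252, -0.968,  0.385],
       [ 0.   ,  0.   ,  0.   ,  1.   ]])}
[-3086.642 -2058.115]
```

View pics/w1.png

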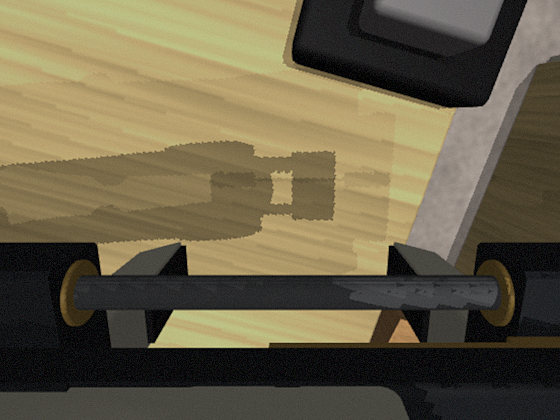

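move_arm(motion=[{"tx": 0.036, "ty": -0.033, "tz": -0.005, "twist": 0.0}])

```text
clock: 1.6
position: [0.1849, -0.5655, 0.2307]
ee_rot: [3.114, 0.402, -0.005]
force: [1.4, 0.1, 0.9]
width: 0.998
gripper_force: 0.0
```

move_arm(motion=[{"tx": 0.036, "ty": -0.033, "tz": -0.005, "twist": 0}, {"tx": 0.036, "ty": -0.033, "tz": -0.005, "twist": 0}, {"tx": 0.036, "ty": -0.033, "tz": -0.005, "twist": 0}, {"tx": 0.036, "ty": -0.033, "tz": -0.005, "twist": 0}, {"tx": 0.036, "ty": -0.033, "tz": -0.005, "twist": 0}, {"tx": 0.036, "ty": -0.033, "tz": -0.005, "twist": 0}, {"tx": 0.036, "ty": -0.033, "tz": -0.005, "twist": 0}, {"tx": 0.036, "ty": -0.033, "tz": -0.005, "twist": 0}, {"tx": 0.036, "ty": -0.033, "tz": -0.005, "twist": 0}, {"tx": 0.036, "ty": -0.033, "tz": -0.005, "twist": 0}, {"tx": 0.036, "ty": -0.033, "tz": -0.005, "twist": 0}])

```text
clock: 2.7
position: [0.4776, -0.1063, 0.2873]
ee_rot: [3.114, 0.414, 0.001]
force: [0.6, -1.0, -0.2]
width: 1.003
gripper_force: 0.0
```

move_arm(motion=[{"tx": 0.013, "ty": -0.042, "tz": -0.003, "twist": 0}, {"tx": 0.013, "ty": -0.042, "tz": -0.003, "twist": 0}, {"tx": 0.013, "ty": -0.042, "tz": -0.003, "twist": 0}, {"tx": 0.013, "ty": -0.042, "tz": -0.003, "twist": 0}, {"tx": 0.013, "ty": -0.042, "tz": -0.003, "twist": 0}, {"tx": 0.013, "ty": -0.042, "tz": -0.003, "twist": 0}, {"tx": 0.013, "ty": -0.042, "tz": -0.003, "twist": 0}, {"tx": 0, "ty": 0, "tz": 0, "twist": -0.05}, {"tx": 0, "ty": 0, "tz": 0, "twist": 0}])

```text
clock: 3.6
position: [0.4875, 0.2009, 0.3076]
ee_rot: [-3.094, -0.543, 0.0]
force: [-0.8, 0.0, -0.1]
width: 1.0
gripper_force: 0.0
```

```bash
python3 - <<'E'
from h import *
np.set_printoptions(precision=3,suppress=True)
s=arm.observe();print(s["clock"],s["position"],R.from_rotvec(s["ee_rot"]).as_matrix(),s["joints"])
w=arm.get_image("wrist");cv2.imwrite("pics/w2.png",w[:,:,::-1])
print(arm.calibration("wrist")["T"])
for n,z in [("scanner",.005),("holster",0)]:
    for d in arm.place_of("wrist",n)[:3]: print(n,d["conf"],np.array(d["point"])*[560,420],atz("wrist",d["point"],z))
print(proj("wrist",[.495,.299,.17]))
E
```

```text
3.6 [0.487 0.201 0.308] [[ 0.94   0.341 -0.   ]
 [ 0.341 -0.94   0.   ]
 [-0.    -0.    -1.   ]] [-0.066  0.268 -0.541  1.65   0.143  1.263 -1.857]
[[ 0.335 -0.912 -0.237  0.551]
 [-0.942 -0.325 -0.085  0.223]
 [ 0.     0.252 -0.968  0.466]
 [ 0.     0.     0.     1.   ]]
scanner 0.96 [185.808 243.81 ] [0.349 0.292 0.005]
scanner 0.95 [ 98.392 206.01 ] [0.361 0.412 0.005]
scanner 0.61 [214.984 131.292] [0.502 0.297 0.005]
holster 0.83 [217.616 132.72 ] [0.501 0.294 0.   ]
[170.783 148.604]
```

View pics/w2.png

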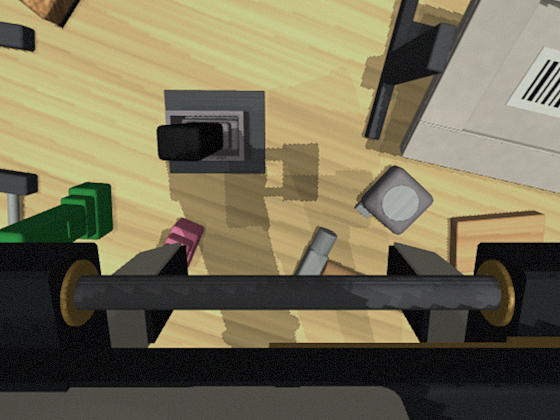

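```bash
python3 - <<'E'
from h import *
np.set_printoptions(precision=3,suppress=True)
P=[atz("wrist",p,.005,True) for p in [(165,90),(265,91),(265,173),(169,173)]]
print(P,np.mean(P,0)); g=cv2.imread("pics/w2.png")
print(g[128:165:3,176].sum(1), g[143,150:215:3].sum(1))
for p in [(158,160),(158,125),(193,125),(193,160)]: print(atz("wrist",p,.17,True))
print([proj("wrist",np.array([.501,.296,.17])+R.from_euler("z",.348).apply([a,b,0])) for a in(-.014,.014) for b in (-.018,.018)])
E
```

```text
[array([0.528, 0.367, 0.005]), array([0.567, 0.254, 0.005]), array([0.473, 0.223, 0.005]), array([0.433, 0.337, 0.005])] [0.5   0.295 0.005]
[ 90  98  88  98  74  96  79  91 107  72  67 132 157] [537 516 496  51  93  62  72  84  69  62  87 102  69  80  90  71  76  47
  41   0  18   3]
[0.483 0.306 0.17 ]
[0.509 0.313 0.17 ]
[0.519 0.287 0.17 ]
[0.492 0.28  0.17 ]
[array([200.354, 160.166]), array([155.428, 160.572]), array([197.919, 124.309]), array([151.897, 124.732])]
```

move_arm(motion=[{"tx": 0.022, "ty": -0.042, "tz": 0, "twist": 0}, {"tx": 0.022, "ty": -0.042, "tz": 0, "twist": 0}, {"tx": 0, "ty": 0, "tz": 0.03, "twist": 0}, {"tx": 0, "ty": 0, "tz": 0.03, "twist": 0}, {"tx": 0, "ty": 0, "tz": 0.03, "twist": 0}, {"tx": 0, "ty": 0, "tz": 0.03, "twist": 0}, {"tx": 0, "ty": 0, "tz": 0.03, "twist": 0}, {"tx": 0, "ty": 0, "tz": 0.03, "twist": 0}, {"tx": 0, "ty": 0, "tz": 0, "twist": 0}])

```text
clock: 4.65
position: [0.4996, 0.2901, 0.1241]
ee_rot: [3.093, 0.531, -0.01]
force: [-0.6, -0.9, 0.0]
width: 1.003
gripper_force: 0.0
```

move_arm(motion=[{"tx": 0, "ty": 0, "tz": 0, "twist": 0}, {"tx": 0, "ty": 0, "tz": 0, "twist": 0}, {"tx": 0, "ty": 0, "tz": 0, "twist": 0}, {"tx": 0, "ty": 0, "tz": 0, "twist": 0}, {"tx": 0, "ty": 0, "tz": 0, "twist": 0}, {"tx": 0, "ty": 0, "tz": 0, "twist": 0}, {"tx": 0, "ty": 0, "tz": 0, "twist": 0}], gripper=1, squeeze=30)

```text
clock: 5.35
position: [0.501, 0.2936, 0.1279]
ee_rot: [-3.095, -0.537, -0.0]
force: [-0.6, 1.3, 0.3]
width: 0.438
gripper_force: 0.3
```

Still closing (0.438 ≈ 40 mm); a few more rows, then lift.

move_arm(motion=[{"tx": 0, "ty": 0, "tz": 0, "twist": 0}, {"tx": 0, "ty": 0, "tz": 0, "twist": 0}, {"tx": 0, "ty": 0, "tz": 0, "twist": 0}, {"tx": 0, "ty": 0, "tz": 0, "twist": 0}], squeeze=40)

```text
clock: 5.75
position: [0.5007, 0.294, 0.1277]
ee_rot: [-3.095, -0.537, 0.0]
force: [-1.1, 3.8, -1.6]
width: 0.392
gripper_force: 39.9
```

move_arm(motion=[{"tx": 0, "ty": 0, "tz": -0.01, "twist": 0}, {"tx": 0, "ty": 0, "tz": -0.02, "twist": 0}, {"tx": 0, "ty": 0, "tz": -0.03, "twist": 0}, {"tx": 0, "ty": 0, "tz": -0.03, "twist": 0}, {"tx": 0, "ty": 0, "tz": -0.03, "twist": 0}, {"tx": 0, "ty": 0, "tz": -0.03, "twist": 0}, {"tx": 0, "ty": 0, "tz": -0.02, "twist": 0}, {"tx": 0, "ty": 0, "tz": 0, "twist": 0}, {"tx": 0, "ty": 0, "tz": 0, "twist": 0}])

```text
clock: 6.65
position: [0.501, 0.2927, 0.2975]
ee_rot: [3.095, 0.535, 0.0]
force: [-0.1, -0.3, -2.6]
width: 0.39
gripper_force: 39.9
```

```bash
python3 - <<'E'
from h import *
np.set_printoptions(precision=3,suppress=True)
s=arm.observe();print(s["clock"],s["position"],R.from_rotvec(s["ee_rot"]).as_matrix(),s["joints"],s["width"],s["gripper_force"],s["force"])
w=arm.get_image("wrist");a=arm.get_image("scene")
cv2.imwrite("pics/c3.png",np.hstack([cv2.resize(a[120:290,270:440,::-1],(400,400)),cv2.resize(w[:,:,::-1],(400,400))]))
for p in (.165,0.): 
  P=np.array(s["position"])+[0,0,.019-.140+p];print(P,proj("scene",P),proj("wrist",P))
E
```

```text
6.65 [0.501 0.293 0.298] [[ 0.942  0.336  0.   ]
 [ 0.336 -0.942 -0.001]
 [-0.     0.001 -1.   ]] [-0.222  0.372 -0.557  1.543  0.202  1.286 -2.034] 0.3898353722529505 39.93285119533539 [-0.076 -0.281 -2.563]
[0.501 0.293 0.342] [364.136 175.956] [288.53  314.987]
[0.501 0.293 0.177] [357.094 212.388] [287.452 201.898]
```

View pics/c3.png

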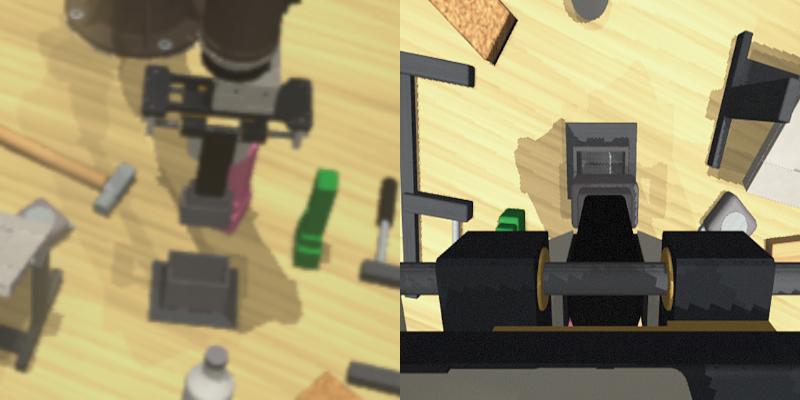

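move_arm(motion=[{"tx": -0.012, "ty": 0.018, "tz": 0, "twist": 0}, {"tx": -0.025, "ty": 0.039, "tz": 0, "twist": 0}, {"tx": -0.025, "ty": 0.039, "tz": 0, "twist": 0}, {"tx": -0.025, "ty": 0.039, "tz": 0, "twist": 0}, {"tx": -0.025, "ty": 0.039, "tz": 0, "twist": 0}, {"tx": -0.025, "ty": 0.039, "tz": 0, "twist": 0}, {"tx": -0.025, "ty": 0.039, "tz": 0, "twist": 0}, {"tx": -0.025, "ty": 0.039, "tz": 0, "twist": 0}, {"tx": 0, "ty": 0, "tz": 0, "twist": 0.076}, {"tx": 0, "ty": 0, "tz": 0, "twist": 0.076}, {"tx": 0, "ty": 0, "tz": 0, "twist": 0.076}, {"tx": 0, "ty": 0, "tz": 0, "twist": 0.076}], squeeze=45)

```text
clock: 7.95
position: [0.422, -0.0438, 0.2966]
ee_rot: [3.134, -0.219, -0.004]
force: [0.6, 0.3, -2.7]
width: 0.389
gripper_force: 45.0
```

move_arm(motion=[{"tx": 0, "ty": 0, "tz": 0, "twist": 0.078}, {"tx": 0.011, "ty": 0.025, "tz": 0, "twist": 0}, {"tx": 0.018, "ty": 0.04, "tz": 0, "twist": 0}, {"tx": 0.018, "ty": 0.04, "tz": 0, "twist": 0}, {"tx": 0.018, "ty": 0.04, "tz": 0, "twist": 0}, {"tx": 0.018, "ty": 0.04, "tz": 0, "twist": 0}, {"tx": 0, "ty": 0, "tz": 0, "twist": 0}, {"tx": 0, "ty": 0, "tz": 0, "twist": 0}])

```text
clock: 8.75
position: [0.4552, -0.2441, 0.2962]
ee_rot: [-3.114, 0.406, 0.005]
force: [-0.7, 0.9, -1.8]
width: 0.391
gripper_force: 45.0
```

```bash
python3 - <<'E'
from h import *
np.set_printoptions(precision=3,suppress=True)
s=arm.observe();print(s["clock"],s["position"],R.from_rotvec(s["ee_rot"]).as_matrix(),s["joints"],s["width"],s["gripper_force"])
w=arm.get_image("wrist");cv2.imwrite("pics/w4.png",w[:,:,::-1])
for n,z in [("carton_label",.071),("drawer_label",.145)]:
    for d in arm.place_of("wrist",n)[:3]: print(n,d["conf"],np.array(d["point"])*[560,420],atz("wrist",d["point"],z))
E
```

```text
8.75 [ 0.455 -0.244  0.296] [[ 0.967 -0.256 -0.003]
 [-0.256 -0.967  0.001]
 [-0.003 -0.001 -1.   ]] [ 0.549  0.219 -0.196  1.712  0.045  1.218 -1.488] 0.3908870157612829 44.97996926307678
carton_label 0.67 [409.696 118.188] [ 0.484 -0.377  0.071]
```

View pics/w4.png

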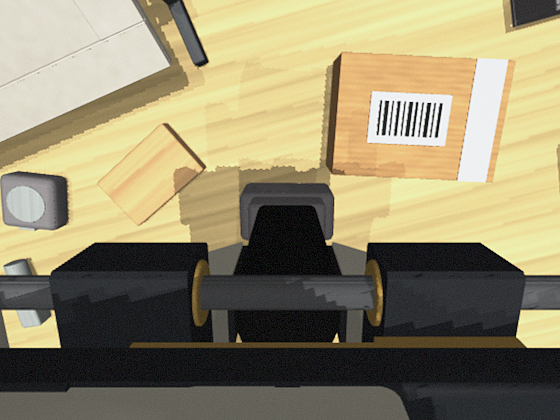

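move_arm(motion=[{"tx": 0.01, "ty": 0.02, "tz": 0, "twist": 0}, {"tx": 0.015, "ty": 0.031, "tz": 0, "twist": 0}, {"tx": 0.015, "ty": 0.031, "tz": 0.005, "twist": 0}, {"tx": 0.012, "ty": 0.024, "tz": 0.007, "twist": 0.01}, {"tx": 0.008, "ty": 0.016, "tz": 0.01, "twist": 0.01}, {"tx": 0, "ty": 0, "tz": 0, "twist": 0}, {"tx": 0, "ty": 0, "tz": 0, "twist": 0}, {"tx": 0, "ty": 0, "tz": 0, "twist": 0}])

```text
clock: 9.7
position: [0.4834, -0.375, 0.2761]
ee_rot: [-3.109, 0.448, -0.001]
force: [0.7, -0.7, -1.7]
width: 0.391
gripper_force: 45.0
```

```bash
python3 - <<'E'
from h import *
np.set_printoptions(precision=3,suppress=True)
s=arm.observe();print(s["clock"],s["position"],R.from_rotvec(s["ee_rot"]).as_matrix(),np.abs(s["dq"]).max(),s["gripper_force"])
w=arm.get_image("wrist");a=arm.get_image("scene")
cv2.imwrite("pics/c5.png",np.hstack([cv2.resize(a[70:220,80:280,::-1],(400,300)),cv2.resize(w[:,:,::-1],(400,300))]))
E
```

```text
9.7 [ 0.483 -0.375  0.276] [[ 0.959 -0.282  0.   ]
 [-0.282 -0.959  0.001]
 [ 0.    -0.001 -1.   ]] 0.004675667264025244 44.97996389865875
```

View pics/c5.png

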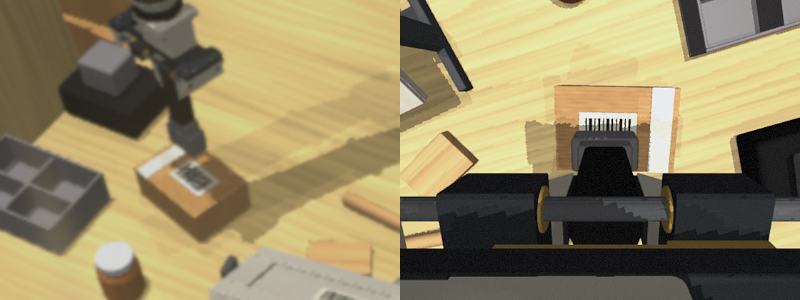

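move_arm(motion=[{"tx": 0, "ty": 0, "tz": 0, "twist": 0}, {"tx": 0, "ty": 0, "tz": 0, "twist": 0}, {"tx": 0, "ty": 0, "tz": 0, "twist": 0}, {"tx": 0, "ty": 0, "tz": 0, "twist": 0}, {"tx": 0, "ty": 0, "tz": 0, "twist": 0}, {"tx": 0, "ty": 0, "tz": 0, "twist": 0}, {"tx": 0, "ty": 0, "tz": 0, "twist": 0}, {"tx": 0, "ty": 0, "tz": 0, "twist": 0}, {"tx": 0, "ty": 0, "tz": 0, "twist": 0}, {"tx": 0, "ty": 0, "tz": 0, "twist": 0}, {"tx": 0, "ty": 0, "tz": 0, "twist": 0}, {"tx": 0, "ty": 0, "tz": 0, "twist": 0}])

```text
clock: 11.0
position: [0.4829, -0.3768, 0.2757]
ee_rot: [3.109, -0.451, -0.0]
force: [0.8, 0.4, -1.9]
width: 0.389
gripper_force: 45.0
```

move_arm(motion=[{"tx": 0, "ty": 0, "tz": 0, "twist": 0}, {"tx": 0, "ty": 0, "tz": 0, "twist": 0}, {"tx": 0, "ty": 0, "tz": 0, "twist": 0}, {"tx": 0, "ty": 0, "tz": 0, "twist": 0}, {"tx": 0, "ty": 0, "tz": 0, "twist": 0}, {"tx": 0, "ty": 0, "tz": 0, "twist": 0}, {"tx": 0, "ty": 0, "tz": 0, "twist": 0}, {"tx": 0, "ty": 0, "tz": -0.02, "twist": 0}, {"tx": 0, "ty": 0, "tz": -0.03, "twist": 0}, {"tx": 0, "ty": 0, "tz": -0.03, "twist": 0}])

```text
clock: 12.0
position: [0.4826, -0.3767, 0.3564]
ee_rot: [-3.109, 0.451, 0.001]
force: [-0.2, -1.0, -3.1]
width: 0.396
gripper_force: 45.0
```

move_arm(motion=[{"tx": -0.006, "ty": -0.022, "tz": 0, "twist": 0}, {"tx": -0.0115, "ty": -0.042, "tz": 0, "twist": 0}, {"tx": -0.0115, "ty": -0.042, "tz": 0, "twist": 0}, {"tx": -0.0115, "ty": -0.042, "tz": 0, "twist": 0}, {"tx": -0.0115, "ty": -0.042, "tz": 0, "twist": 0}, {"tx": -0.0115, "ty": -0.042, "tz": 0, "twist": 0}, {"tx": -0.0115, "ty": -0.042, "tz": 0, "twist": 0}, {"tx": -0.0115, "ty": -0.042, "tz": 0, "twist": -0.088}, {"tx": -0.0055, "ty": -0.042, "tz": 0, "twist": -0.088}, {"tx": 0, "ty": 0, "tz": 0, "twist": -0.088}, {"tx": 0, "ty": 0, "tz": 0, "twist": 0}, {"tx": 0, "ty": 0, "tz": 0, "twist": 0}])

```text
clock: 13.2
position: [0.4906, -0.0079, 0.3557]
ee_rot: [3.135, 0.19, -0.0]
force: [-0.3, 1.1, -1.7]
width: 0.39
gripper_force: 45.0
```

```bash
python3 - <<'E'
from h import *
np.set_printoptions(precision=3,suppress=True)
s=arm.observe();print(s["clock"],s["position"],R.from_rotvec(s["ee_rot"]).as_matrix(),s["joints"],s["width"],s["gripper_force"])
w=arm.get_image("wrist");cv2.imwrite("pics/w6.png",w[:,:,::-1])
T=arm.calibration("wrist");print(T["T"])
for d in arm.place_of("wrist","drawer_label")[:3]: 
    p=np.array(d["point"]);print(d["conf"],p*[560,420],atz("wrist",p,.145));
    t=arm.place_of("top","drawer_label")
    if t: print(tri(ray("wrist",p),ray("top",t[0]["point"])))
E
```

```text
13.2 [ 0.491 -0.008  0.356] [[ 0.993  0.121 -0.   ]
 [ 0.121 -0.993 -0.001]
 [-0.     0.001 -1.   ]] [ 0.242  0.158 -0.391  1.65   0.062  1.345 -1.608] 0.38998710503231443 44.9794739484787
[[ 0.12  -0.961 -0.25   0.557]
 [-0.993 -0.116 -0.03   0.   ]
 [ 0.     0.252 -0.968  0.514]
 [ 0.     0.     0.     1.   ]]
0.98 [287.28    9.282] [0.648 0.011 0.145]
(array([0.641, 0.011, 0.177]), np.float64(0.0029884850399937175))
0.41 [286.216 199.08 ] [ 0.473 -0.009  0.145]
(array([0.551, 0.01 , 0.486]), np.float64(0.020232424675876663))
0.21 [236.992 154.518] [0.512 0.045 0.145]
(array([0.554, 0.013, 0.468]), np.float64(0.013999070830235674))
```

View pics/w6.png

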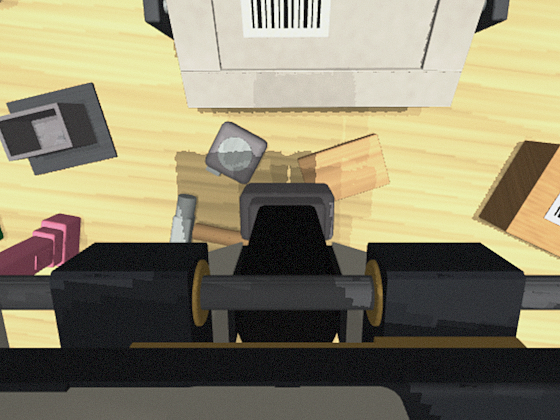

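move_arm(motion=[{"tx": 0.02, "ty": 0, "tz": -0.02, "twist": 0}, {"tx": 0.03, "ty": 0, "tz": -0.02, "twist": 0}, {"tx": 0.03, "ty": 0, "tz": -0.02, "twist": 0}, {"tx": 0.02, "ty": 0, "tz": 0, "twist": 0}, {"tx": 0, "ty": 0, "tz": 0, "twist": 0}, {"tx": 0, "ty": 0, "tz": 0, "twist": 0}])

```text
clock: 14.05
position: [0.5897, 0.0055, 0.415]
ee_rot: [-3.135, -0.197, 0.002]
force: [-0.4, -1.1, -1.8]
width: 0.388
gripper_force: 45.0
```

```bash
python3 - <<'E'
from h import *
np.set_printoptions(precision=3,suppress=True)
s=arm.observe();print(s["clock"],s["position"])
w=arm.get_image("wrist");cv2.imwrite("pics/w7.png",w[:,:,::-1])
np.save("T7.npy",arm.calibration("wrist")["T"])
for d in arm.place_of("wrist","drawer_label")[:1]: 
    p=np.array(d["point"]);print(d["conf"],p*[560,420],atz("wrist",p,.145));
E
```

```text
14.05 [0.59  0.005 0.415]
0.93 [287.672 121.002] [0.647 0.012 0.145]
```

View pics/w7.png

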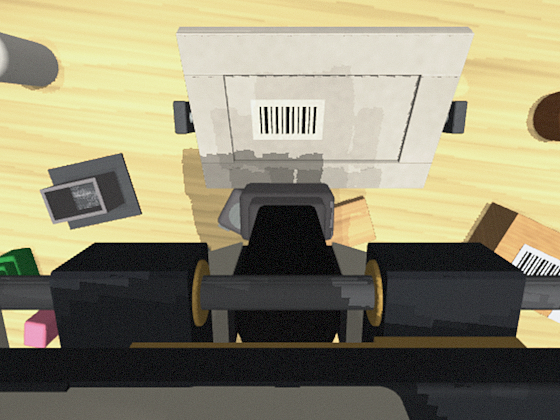

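```bash
python3 - <<'E'
from h import *
from scipy.optimize import least_squares
np.set_printoptions(precision=3,suppress=True)
px=np.array([(177,27.5),(471,27.5),(425,188),(206.5,188)]);lw=np.array([287.7,120.5])
def pts(q):
    x,y,yaw,th,o=q; Rm=R.from_euler("z",yaw).as_matrix()@R.from_euler("y",-th).as_matrix();c=np.array([x,y,.14])
    return [c+Rm@v for v in [(.095,.14,o),(.095,-.14,o),(-.095,-.14,o),(-.095,.14,o),(0,.035,o-.007)]]
def f(q):
    p=pts(q); return np.concatenate([proj("wrist",a)-b for a,b in zip(p,[*px,lw])]+[[(q[4]-.0095)/.004]])
r=least_squares(f,[.657,-.02,.1,.5,.01]);print(r.x,r.fun,pts(r.x)[4])
E
```

```text
[ 0.657 -0.022  0.128  0.438  0.011] [ 0.397  1.208  0.386  0.195 -0.487  0.373 -0.599  1.05   0.028 -2.95
  0.352] [0.651 0.013 0.144]
```

move_arm(motion=[{"tx": 0, "ty": -0.02, "tz": 0, "twist": 0}, {"tx": 0, "ty": -0.042, "tz": 0, "twist": 0}, {"tx": 0, "ty": -0.042, "tz": 0, "twist": 0}, {"tx": 0, "ty": -0.042, "tz": 0, "twist": 0}, {"tx": 0, "ty": -0.042, "tz": 0, "twist": 0}, {"tx": 0, "ty": -0.042, "tz": 0, "twist": 0}, {"tx": 0, "ty": -0.042, "tz": 0, "twist": 0}, {"tx": 0.003, "ty": -0.04, "tz": 0, "twist": 0}, {"tx": 0, "ty": 0, "tz": 0, "twist": -0.07}, {"tx": 0, "ty": 0, "tz": 0, "twist": -0.07}, {"tx": 0, "ty": 0, "tz": 0, "twist": 0}, {"tx": 0, "ty": 0, "tz": 0, "twist": 0}])

```text
clock: 15.35
position: [0.5533, 0.3149, 0.416]
ee_rot: [3.095, 0.535, 0.0]
force: [0.2, 0.4, -1.6]
width: 0.39
gripper_force: 45.0
```

```bash
python3 - <<'E'
from h import *
np.set_printoptions(precision=3,suppress=True)
s=arm.observe();M=R.from_rotvec(s["ee_rot"]).as_matrix();print(s["clock"],s["position"],M)
w=arm.get_image("wrist")
d=arm.place_of("wrist","holster")[:1]
for k in d: print(k["conf"],np.array(k["point"])*[560,420],atz("wrist",k["point"],0))
print(M.T@(np.array([.5546,.3146,.153])-s["position"]))
E
```

```text
15.35 [0.553 0.315 0.416] [[ 0.942  0.336  0.   ]
 [ 0.336 -0.942 -0.   ]
 [ 0.     0.    -1.   ]]
0.85 [285.32  195.216] [0.497 0.298 0.   ]
[0.001 0.001 0.263]
```

move_arm(motion=[{"tx": 0, "ty": 0, "tz": 0.025, "twist": 0}, {"tx": 0, "ty": 0, "tz": 0.04, "twist": 0}, {"tx": 0, "ty": 0, "tz": 0.04, "twist": 0}, {"tx": 0, "ty": 0, "tz": 0.04, "twist": 0}, {"tx": 0, "ty": 0, "tz": 0.04, "twist": 0}, {"tx": 0, "ty": 0, "tz": 0.04, "twist": 0}, {"tx": 0, "ty": 0, "tz": 0.025, "twist": 0}, {"tx": 0, "ty": 0, "tz": 0.012, "twist": 0}, {"tx": 0, "ty": 0, "tz": 0, "twist": 0}, {"tx": 0, "ty": 0, "tz": 0, "twist": 0}])

```text
clock: 16.45
position: [0.5541, 0.3161, 0.1552]
ee_rot: [-3.094, -0.54, -0.003]
force: [1.1, 0.7, -1.8]
width: 0.391
gripper_force: 45.0
```

move_arm(motion=[{"tx": -0.006, "ty": 0, "tz": 0, "twist": 0}, {"tx": -0.006, "ty": 0, "tz": 0, "twist": 0}, {"tx": -0.006, "ty": 0, "tz": 0, "twist": 0}, {"tx": -0.006, "ty": 0, "tz": 0, "twist": 0}, {"tx": -0.006, "ty": 0, "tz": 0, "twist": 0}, {"tx": 0, "ty": 0, "tz": 0, "twist": 0}], squeeze=12)

```text
clock: 17.05
position: [0.5245, 0.3052, 0.154]
ee_rot: [3.094, 0.542, 0.0]
force: [-0.2, 0.8, -1.8]
width: 0.391
gripper_force: 12.0
```

```bash
python3 - <<'E'
from h import *
w=arm.get_image("wrist");a=arm.get_image("scene")
cv2.imwrite("pics/c8.png",np.hstack([cv2.resize(a[150:290,290:430,::-1],(400,400),interpolation=cv2.INTER_CUBIC),cv2.resize(w[:,:,::-1],(400,400))]))
E
```

```text
(no output)
```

View pics/c8.png

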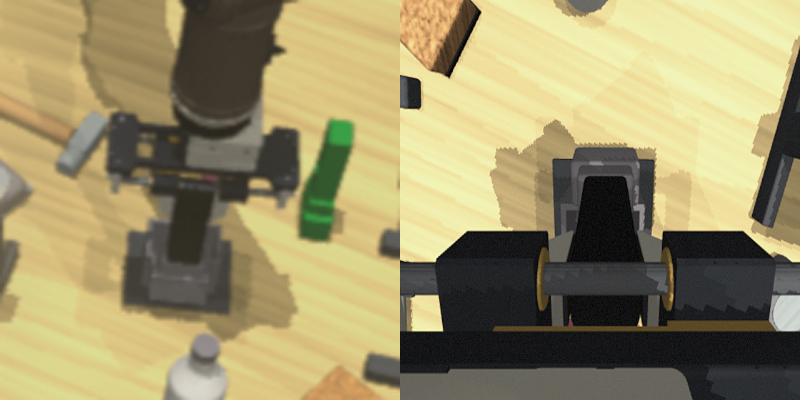

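move_arm(motion=[{"tx": -0.006, "ty": 0, "tz": 0, "twist": 0}, {"tx": -0.006, "ty": 0, "tz": 0, "twist": 0}, {"tx": -0.006, "ty": 0, "tz": 0, "twist": 0}, {"tx": -0.006, "ty": 0, "tz": 0, "twist": 0}, {"tx": -0.006, "ty": 0, "tz": 0, "twist": 0}, {"tx": -0.005, "ty": 0, "tz": 0, "twist": 0}, {"tx": 0, "ty": 0, "tz": 0, "twist": 0}, {"tx": 0, "ty": 0, "tz": 0, "twist": 0}])

```text
clock: 17.95
position: [0.4917, 0.2932, 0.1536]
ee_rot: [3.094, 0.542, -0.002]
force: [-0.5, 0.2, -0.9]
width: 0.391
gripper_force: 12.0
```

move_arm(motion=[{"tx": 0, "ty": 0, "tz": 0, "twist": 0}, {"tx": 0, "ty": 0, "tz": 0, "twist": 0}, {"tx": 0, "ty": 0, "tz": 0, "twist": 0}, {"tx": 0, "ty": 0, "tz": -0.02, "twist": 0}, {"tx": 0, "ty": 0, "tz": -0.04, "twist": 0}, {"tx": 0, "ty": 0, "tz": -0.04, "twist": 0}, {"tx": 0, "ty": 0, "tz": -0.04, "twist": 0}, {"tx": 0, "ty": 0, "tz": -0.04, "twist": 0}, {"tx": 0, "ty": 0, "tz": -0.04, "twist": 0}, {"tx": 0, "ty": 0, "tz": -0.04, "twist": 0}, {"tx": 0, "ty": 0, "tz": 0, "twist": 0}, {"tx": 0, "ty": 0, "tz": 0, "twist": 0}], squeeze=50)

```text
clock: 19.15
position: [0.4923, 0.2938, 0.414]
ee_rot: [-3.094, -0.542, -0.002]
force: [-0.3, 0.8, -2.9]
width: 0.39
gripper_force: 50.0
```

```bash
python3 - <<'E'
from h import *
np.set_printoptions(precision=3,suppress=True)
s=arm.observe();M=R.from_rotvec(s["ee_rot"]).as_matrix();print(s["clock"],s["position"],M,s["gripper_force"])
w=arm.get_image("wrist");a=arm.get_image("scene")
c=cv2.resize(w[60:270,140:420,::-1],(800,600))
cv2.imwrite("pics/c9.png",c)
for d in arm.place_of("wrist","scanner")[:3]: print(d["conf"],np.array(d["point"])*[560,420])
g=np.array(s["position"])-.019*M[:,2]
for th in (.2,.3,.4,.5,.6):
    ax=M@np.array([np.sin(th),0,np.cos(th)]); nx=M@np.array([np.cos(th),0,-np.sin(th)])
    print(th,"win",proj("wrist",g+.14*ax),"front edge bottom",proj("wrist",g+.14*ax+.017*nx),"head top front",proj("wrist",g+.098*ax+.017*nx))
E
```

```text
19.15 [0.492 0.294 0.414] [[ 0.941  0.34   0.001]
 [ 0.34  -0.941  0.001]
 [ 0.001 -0.    -1.   ]] 49.99930143356323
0.95 [288.904 116.088]
0.65 [186.984 211.008]
0.2 win [286.603 166.335] front edge bottom [286.584 144.118] head top front [286.594 163.305]
0.3 win [286.588 148.443] front edge bottom [286.569 125.829] head top front [286.582 149.283]
0.4 win [286.572 130.31 ] front edge bottom [286.552 107.189] head top front [286.569 135.33 ]
0.5 win [286.556 111.854] front edge bottom [286.535  88.112] head top front [286.557 121.458]
0.6 win [286.54   92.993] front edge bottom [286.518  68.504] head top front [286.544 107.693]
```

View pics/c9.png

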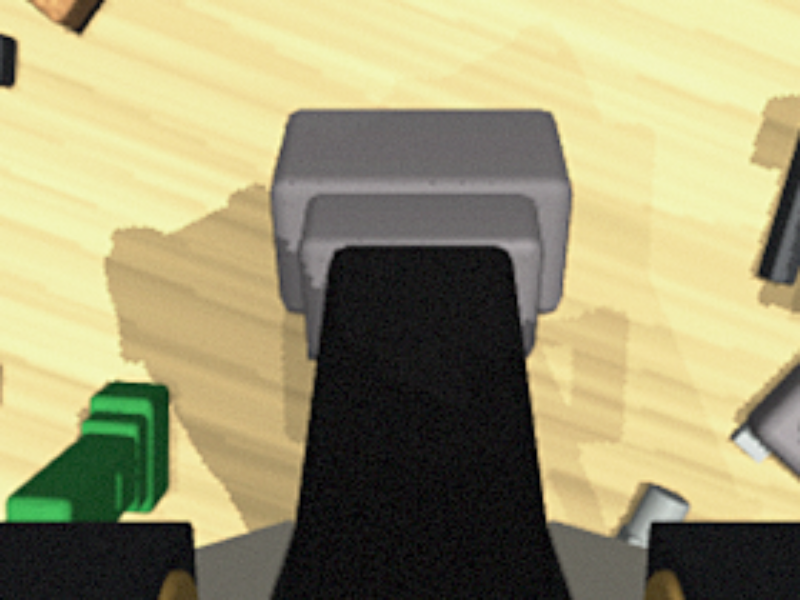

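move_arm(motion=[{"tx": 0, "ty": 0, "tz": 0, "twist": 0.07}, {"tx": 0, "ty": 0, "tz": 0, "twist": 0.069}, {"tx": 0, "ty": 0.02, "tz": 0, "twist": 0}, {"tx": 0.003, "ty": 0.04, "tz": 0, "twist": 0}, {"tx": 0.003, "ty": 0.04, "tz": 0, "twist": 0}, {"tx": 0.003, "ty": 0.04, "tz": 0, "twist": 0}, {"tx": 0.003, "ty": 0.04, "tz": 0, "twist": 0}, {"tx": 0.003, "ty": 0.04, "tz": 0, "twist": 0}, {"tx": 0.003, "ty": 0.04, "tz": 0, "twist": 0}, {"tx": 0.002, "ty": 0.039, "tz": 0, "twist": 0}, {"tx": 0, "ty": 0, "tz": 0, "twist": 0}, {"tx": 0, "ty": 0, "tz": 0, "twist": 0}])

```text
clock: 20.5
position: [0.5499, -0.0015, 0.4123]
ee_rot: [-3.135, -0.197, 0.004]
force: [0.2, 0.6, -2.7]
width: 0.392
gripper_force: 50.0
```

```bash
python3 - <<'E'
from h import *
np.set_printoptions(precision=3,suppress=True)
s=arm.observe();M=R.from_rotvec(s["ee_rot"]).as_matrix();print(s["clock"],s["position"],M,s["gripper_force"])
L=np.array([.648,.013,.144])
w=arm.get_image("wrist");a=arm.get_image("scene")
for n in("drawer_label","scanner"):
  for d in arm.place_of("wrist",n)[:2]: print(n,d["conf"],np.array(d["point"])*[560,420],atz("wrist",d["point"],.144))
g=np.array(s["position"])-.019*M[:,2]
for th in (.4,.46,.5):
    ax=M@np.array([np.sin(th),0,np.cos(th)]); print(th,proj("wrist",g+.142*ax),"move to 80mm",M.T@(L-.222*ax-g))
print("label px",proj("wrist",L))
E
```

```text
20.5 [ 0.55  -0.002  0.412] [[ 0.992  0.125 -0.003]
 [ 0.125 -0.992  0.   ]
 [-0.003 -0.    -1.   ]] 49.99964118003845
drawer_label 0.78 [282.576  82.11 ] [0.648 0.02  0.144]
scanner 0.98 [289.8   117.096] [0.613 0.007 0.144]
scanner 0.83 [ 20.888 241.206] [0.423 0.314 0.144]
0.4 [291.675 131.19 ] move to 80mm [ 0.013 -0.002  0.083]
0.46 [291.819 120.22 ] move to 80mm [ 0.001 -0.002  0.088]
0.5 [291.922 112.835] move to 80mm [-0.007 -0.002  0.092]
label px [288.415  83.393]
```

move_arm(motion=[{"tx": 0, "ty": -0.003, "tz": 0.015, "twist": 0}, {"tx": 0, "ty": 0, "tz": 0.02, "twist": 0}, {"tx": 0, "ty": 0, "tz": 0.02, "twist": 0}, {"tx": 0, "ty": 0, "tz": 0.02, "twist": 0}, {"tx": 0, "ty": 0, "tz": 0.01, "twist": 0}, {"tx": 0, "ty": 0, "tz": 0, "twist": 0}, {"tx": 0, "ty": 0, "tz": 0, "twist": 0}, {"tx": 0, "ty": 0, "tz": 0, "twist": 0}, {"tx": 0, "ty": 0, "tz": 0, "twist": 0}])

```text
clock: 21.6
position: [0.5504, 0.0027, 0.3296]
ee_rot: [3.135, 0.201, 0.002]
force: [0.3, 0.1, -2.2]
width: 0.387
gripper_force: 50.0
```

```bash
python3 - <<'E'
from h import *
np.set_printoptions(precision=3,suppress=True)
s=arm.observe();M=R.from_rotvec(s["ee_rot"]).as_matrix();print(s["clock"],s["position"],s["gripper_force"],np.abs(s["dq"]).max())
w=arm.get_image("wrist");a=arm.get_image("scene")
for c in("wrist","scene"):
 for n in("drawer_label","scanner"):
  for d in arm.place_of(c,n)[:2]: print(c,n,d["conf"],np.array(d["point"])*[560,420])
L=np.array([.648,.013,.144]);g=np.array(s["position"])-.019*M[:,2]
for th in (.4,.47,.54):
    ax=M@np.array([np.sin(th),0,np.cos(th)]);nx=M@np.array([np.cos(th),0,-np.sin(th)]);v=L-g-.142*ax
    print(th,"win wrist",proj("wrist",g+.142*ax),"scene",proj("scene",g+.142*ax),"label ahead",v@ax,"x",v@nx,"y",v@M[:,1])
print(proj("scene",L))
cv2.imwrite("pics/c10.png",np.hstack([cv2.resize(a[110:290,160:340,::-1],(400,400),interpolation=cv2.INTER_CUBIC),cv2.resize(w[:,:,::-1],(400,400))]))
E
```

```text
21.6 [0.55  0.003 0.33 ] 49.99935507774353 0.006770153905052832
wrist drawer_label 0.97 [289.912  77.28 ]
wrist scanner 0.7 [288.288 117.894]
wrist scanner 0.67 [ 66.808 281.19 ]
scene drawer_label 0.94 [253.68  219.996]
scene drawer_label 0.59 [284.088 217.308]
scene scanner 0.8 [255.192 197.694]
scene scanner 0.71 [366.016 209.58 ]
0.4 win wrist [287.472 129.606] scene [256.843 194.755] label ahead 0.08473538467825917 x 0.010376043260537926 y 0.002230388554157072
0.47 win wrist [287.476 116.661] scene [255.706 196.082] label ahead 0.08490583978834898 x -0.005507886063347321 y 0.002230388554157072
0.54 win wrist [287.48  103.523] scene [254.587 197.212] label ahead 0.08396491021009671 x -0.021364837764084404 y 0.0022303885541570716
[251.951 220.236]
```

View pics/c10.png

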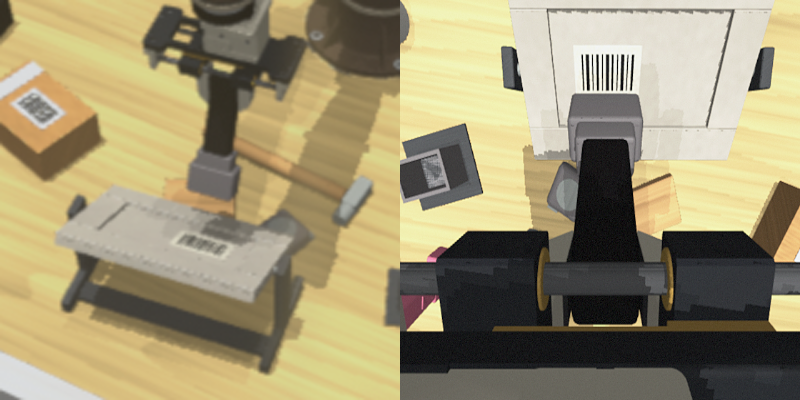

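```bash
python3 -c "
from cell import arm
print(arm.sign_off())"
```

```text
the job is handed in; nothing more can be done
None
```

I scanned the carton label, then handed the job in while holding the scanner still and square on the drawer label, about 8 cm away by my measurements. The sign-off returned no verdict, so whether it passed is not confirmed here.

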